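# Load a bridge drilling jig in build order and clamp it

### The job

Load the drilling jig for the next guitar bridge. First lay the plywood backing board flat in the jig's nest; then draw the dark bridge blank out of the pigeonhole rack, lay it flat on the open bench, let go, take it again by its middle and lay it in the nest on the backing board; then lay the aluminium drill plate on the blank, boss up, and push the lever clamp's handle over toward the nest, fully to its stop, so that its rubber foot holds the plate down. Leave the two spruce strips in the rack.

Things in the scene. Friction and masses are not known exactly. Their poses are not given: they have to be found in the camera images.
- drill_jig: Fixed jig on the bench: plywood base 100 (x) x 300 (y) x 18 mm, y from -200 to +100; origin at bench height under the nest's middle. Four aluminium corner angles form the nest; a lever clamp stands at the -y end, y -111 to -157, 75 mm over the bench; open, its arm stands almost upright at y -95 to -145, 145 mm over the bench; closed, it reaches along +y over the nest's end.
- nest_floor (a point): Middle of the nest's floor, 18 mm over the bench; axes as the jig's. The nest is 43 mm (x) by 163 mm (y); its angles stand 28 mm over the floor, then flare as a lead-in up to 39 mm. Both long sides are open between the angles, |y| < 44 mm: only there fingers have room. Parts lie lengthwise along y; undersides belong 0 (board), 12 (blank) and 22 mm (plate) above the floor.
- clamp_handle (a joint): Handle of the lever clamp, rad: 0 open (leans 34 deg from upright toward the jig's -y, away from the nest), 0.80 its stop, closed (11 deg past upright, toward the nest). Axis along the jig's x at jig y = -142 mm, 62 mm over the bench. Stiff pivot, 0.36 Nm: it stays where left and so holds the foot's pressure. Pushing its upper half from the outer side toward +y (about 10 N) closes it.
- handle_end (a point): Centre of the rounded end of the clamp's handle, a black grip 17 mm thick, 98 mm from its axis; open it is 143 mm over the bench and 55 mm farther to -y than the axis; closed 158 mm over the bench and 19 mm to +y of the axis.
- clamp_foot: Black rubber foot of the clamp, 20 mm across, sprung (6 mm travel, 0.6 N per mm) under the end of the clamp's arm. With all three parts stacked and the clamp closed it presses on the plate at jig y = -62 mm with about 2.4 N; with a part missing it does not reach.
- backing_board: Loose plain plywood board with six old drill marks, 35 (x) x 156 (y) x 12 mm, 60 g; origin at the centre of its underside. Either end may go first. It lies flat on the bench.
- bridge_blank: Loose dark rosewood bridge blank with rounded edges, 36 (x) x 158 (y) x 10 mm, about 55 g; origin at the centre of its underside. It lies flat in one of the rack's three bays with about 60 mm of its length out of the bay's mouth. Either end may go first.
- drill_plate: Loose aluminium drill plate, 35 (x) x 156 (y) x 10 mm, with a boss 22 x 68 x 8 mm along the middle of its top that carries six dark drill bushings; about 130 g; origin at the centre of its underside. Either end may go first. It lies flat on the bench, boss up.
- blank_rack: Fixed low pigeonhole rack of wood, 161 (x) x 110 (y) x 40 mm; origin at the centre of its underside. Three bays, 47 mm wide and 30 mm high, at x = -52, 0 and +52 mm, open toward the rack's +y; mouths at y = +55 mm, floor 4 mm over the bench. A part is clear of the rack when all of it is beyond the mouths.
- brace_a: Pale spruce strip in the rack, 10 x 140 x 13 mm; stays there. Origin at the centre of its underside.
- brace_b: Pale spruce strip in the rack, 11 x 130 x 14 mm; stays there. Origin at the centre of its underside.

How it is judged (in metres and radians):
On the way, in this order (a step that is already met when the one before it is completed fails the run):
1. the backing board lies flat on the nest's floor, let go (horizontal distance between backing_board and nest_floor below 0.007 m and z of backing_board in the frame of nest_floor below 0.0025 m and angle between backing_board's own z axis and vertical below 0.04 rad and contact force between the fingers and backing_board below 0.1 N), for 0.2 s.
2. the bridge blank lies flat on the bench, clear of the rack, let go ((y of bridge_blank in the frame of blank_rack above 0.128 m or x of bridge_blank in the frame of blank_rack above 0.11 m or x of bridge_blank in the frame of blank_rack below -0.11 m) and height (world z) of bridge_blank below 0.003 m and angle between bridge_blank's own z axis and vertical below 0.04 rad and contact force between the fingers and bridge_blank below 0.1 N), for 0.2 s.
3. the bridge blank lies flat in the nest on the backing board, let go (horizontal distance between bridge_blank and nest_floor below 0.007 m and z of bridge_blank in the frame of nest_floor between 0.0095 and 0.0145 m and angle between bridge_blank's own z axis and vertical below 0.04 rad and contact force between the fingers and bridge_blank below 0.1 N), for 0.2 s.
4. the drill plate lies flat in the nest on the blank, boss up, let go (horizontal distance between drill_plate and nest_floor below 0.007 m and z of drill_plate in the frame of nest_floor between 0.0195 and 0.0245 m and angle between drill_plate's own z axis and vertical below 0.04 rad and contact force between the fingers and drill_plate below 0.1 N), for 0.2 s.
At the end, for the whole second after the job is handed in: In the nest lie, from below, board, blank and plate, each within 7 mm of its middle and 2.5 mm of its stacked height; the plate is flat within 0.04 rad, boss up, at rest; the clamp handle is over 0.74 rad and its foot presses the plate with over 1 N (value of joint clamp_handle above 0.74 rad and contact force between clamp_foot and drill_plate above 1 N and horizontal distance between each of backing_board, bridge_blank, drill_plate and nest_floor below 0.007 m and z of backing_board in the frame of nest_floor below 0.0025 m and z of bridge_blank in the frame of nest_floor between 0.0095 and 0.0145 m and z of drill_plate in the frame of nest_floor between 0.0195 and 0.0245 m and angle between drill_plate's own z axis and vertical below 0.04 rad and linear speed of drill_plate below 0.02 m/s); the robot touches nothing.
It fails at once if a spruce strip is drawn out or shoved more than 30 mm (distance of any of brace_a, brace_b from where it was at the start of the episode above 0.03 m).
It also fails if it takes over 72 s, if anything falls off the work surface, if the arm or the gripper's body presses on something with over 40 N, if the wrist force passes 120 N, or if a joint passes its speed limit or range.

### The arm

A 6-joint arm with a two-finger parallel gripper is mounted at the origin on a cart in front of the work surface, level with it; the furniture and walls round the work are solid. World frame = base frame: x ahead of the robot, y to its left, z up, the work surface at z = 0. Lengths are in m, angles in degrees, forces in N, time in s.
With the tool pointing down it reaches from about 0.4 to 0.825 m from the base axis. Payload 7 kg.
Tool frame: the origin (TCP) lies between the finger pads; the fingertips stand 25 mm ahead of it and the grasp point (between the pads) lies 6 mm ahead of it; z points along the fingers, y is the line along which they close (so a half turn about z gives the same grasp; the last joint's range is limited). The gripper opens to 88 mm and grips with 3 to 60 N. Pads are 19 mm wide; open, the fingers measure 130 mm over their backs; the gripper's body (78 mm by 193 mm) begins 47 mm behind the grasp point.
Start: joints at [90.934, 20.546, 0.682, 0, -70.136, -16.507], TCP at [0.181, 0.65, 0.252] pointing down, gripper open.
Joint ranges: [-176.03, 176.03], [-82.01, 121.73], [-58.28, 71.71], [-173.87, 95.51], [-174.79, -0.11], [-173.66, 173.66]. Speed limits (degrees/s): [136.94, 136.94, 172.46, 180, 180, 180].

### API

Orientations are given as [roll, pitch, yaw] about the fixed x, y, z axes, in that order (R = Rz(yaw) Ry(pitch) Rx(roll)).
In Python, from plant import status, optics, job gives the robot as it stands. The module is installed in compiled form; this text tells all that it offers.
- The arm moves only by the tool run_rows, called after "Request:" by a JSON object that holds its "method" and its "body", one argument or row to a line. Schema: {"type":"object","properties":{"ticks":{"type":"array","items":{"type":"array","prefixItems":[{"type":"array","items":{"type":"number"},"minItems":3,"maxItems":3},{"type":"number"},{"type":"number"}],"minItems":3,"maxItems":3},"minItems":1,"maxItems":8},"only":{"type":"string"},"quiet":{"type":"boolean"},"lines":{"type":"string"}},"required":["ticks"],"additionalProperties":false}. ticks is a list of rows, 1 to 8 of them, each written [[dx, dy, dz], turn, opening]: dx, dy, dz in m, then a turn about the tool's z in degrees, then the finger opening in m; each row is the pose to reach, as a shift and turn from the pose commanded when the call began, along the tool's axes at that moment; what a row does not reach only later rows make up. A row lasts 1/8 s, in which the tool goes at most 0.0625 m and 10.7 degrees, less where a joint would pass 70% of its speed; a pose out of reach is approached as far as the arm can. The fingers move at their own pace and stop on an object; the grip force is fixed at half the most. Time passes only in rows, so rows that do not move let the fingers close. The tool returns the time, the measured TCP pose, the force, the opening and the grip force at its end. only (a regular expression) keeps the lines of the reply that match it, lines (a string "A,B") keeps lines A to B, and quiet returns only ok. Input that does not fit is refused with a message, and nothing moves.
- status.get_obs(): the state, without advancing time (a new reading comes with each control period).
- optics.snapshot(name): name is "scene" or "top" or "wrist"; returns a dict with "frame" (420x560x3 uint8, red, green, blue), "z_map" (420x560 float32, m along the optical axis (not along the pixel's ray), 0 where there is no reading), "fovy" (degrees; the focal length in pixels is half the picture's height over the tangent of half this angle, whatever the lens; pixels are square), "cx", "cy" (the principal point, pixels), "R" (3x3) and "t" (3): a world point X has camera coordinates R X + t; the wrist camera has in their place "T_tool_cam" (4x4, takes a point from camera to tool coordinates, whose origin is the TCP and whose axes are the flange's). Camera axes: x right, y down, z forward; pixel columns grow to the right and rows downward; lengths in m; the calibration is good to about 2 mm. A picture is of the moment at which its call begins: read the wrist's pose just before it.
- job.close_job(): hands the job in; it is judged then, once.
The state is a dict: "clock": time; "joint_pos": joint angles; "qvel": joint speeds; "tau": joint torques, N m; "tool_pos": TCP position; "orientation": TCP orientation; "force": force on the tool from outside, world axes, zero at the start; "moment": the same for the moment, N m; "opening": finger opening in m; "gripper_force": force on a finger pad.
Only numpy, scipy, OpenCV 4.12 (cv2) and the standard library are available. Lean on these libraries where they do the work, as an engineer would, in place of code of your own. Each camera call takes 0.05 s, during which the arm holds its last target. There are 200 camera calls.

## Working session

There is one attempt and no reset: what is moved stays moved. The work goes in short steps, Python scripts to look and compute and a tool call to move; the robot and the scene stay as the last step left them, time stands still between calls to the robot, and variables do not carry over. Pictures are saved under pics/ and viewed, at most 10 in all, crops included, and the job is handed in when it is done.

```bash
mkdir -p pics
```

Create h.py:
```python
import numpy as np, cv2
from plant import status, optics, job
from scipy.spatial.transform import Rotation as Ro
def snap(n):
    o=status.get_obs(); s=optics.snapshot(n)
    if 'R' not in s:
        Rt=Ro.from_euler('xyz',o['orientation'],degrees=True).as_matrix()
        T=np.array(s['T_tool_cam']); Rwc=Rt@T[:3,:3]; p=Rt@T[:3,3]+np.array(o['tool_pos'])
        s['R']=Rwc.T; s['t']=-Rwc.T@p
    s['f']=s['frame'].shape[0]/2/np.tan(np.radians(s['fovy'])/2)
    return s
def cloud(s):
    z=s['z_map']; v,u=np.mgrid[:z.shape[0],:z.shape[1]]
    c=np.stack([(u-s['cx'])/s['f']*z,(v-s['cy'])/s['f']*z,z],-1)
    return (c-np.array(s['t']))@np.array(s['R'])
def save(s,n): cv2.imwrite('pics/'+n,s['frame'][:,:,::-1])
```

Run:
```python
from h import *
print(status.get_obs())
for n in ['top','scene']:
    s=snap(n); save(s,n+'0.png'); np.savez(n+'0.npz',**s); print(n,s['fovy'],s['R'],s['t'])
```

```text
{'clock': 0.0, 'joint_pos': array([ 9.09347546e+01,  2.05895721e+01,  6.32183379e-01, -1.96752418e-02,
       -7.01366799e+01, -1.65076457e+01]), 'qvel': array([-0.02055905,  0.00902971, -0.00769071,  0.02343517,  0.05592042,
        0.02841386]), 'tau': array([-1.53086468e-03, -5.82713270e+01,  2.93062896e+01,  6.99726686e+00,
        6.84000668e-03, -1.57679519e-04]), 'tool_pos': array([0.18110994, 0.64976371, 0.25063301]), 'orientation': array([ 1.79904553e+02, -8.99787157e-03, -1.55795839e+01]), 'force': array([-0.03309075,  0.42941381, -0.16667602]), 'moment': array([-0.0110601 ,  0.02953569,  0.03335547]), 'gripper_force': 0.0, 'opening': 0.08766019394898183}
top 44.29806244250147 [[ 0.01264623 -0.99991913 -0.00134082]
 [-0.99002906 -0.01233298 -0.14032233]
 [ 0.14029445  0.003102   -0.99010497]] [-0.09591129  0.48534136  1.08532378]
scene 54.95533080522913 [[-0.77241481 -0.63509115 -0.00588201]
 [-0.47781645  0.58718452 -0.65338027]
 [ 0.41840986 -0.50187008 -0.75700701]] [0.29459007 0.35732235 0.70012715]
```

View pics/top0.png

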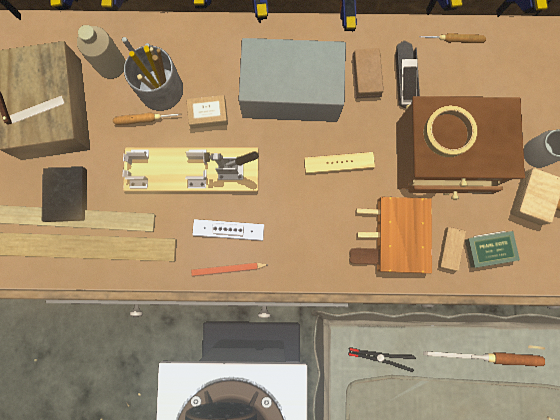

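View pics/scene0.png

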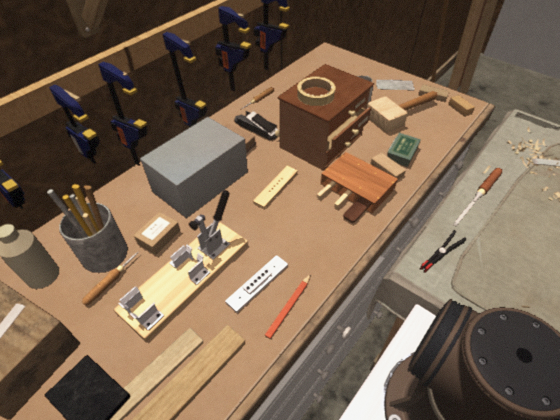

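The top view shows the jig at (190,170) with its clamp to the right, the board at (340,162) and the plate at (228,230). The rack is at (405,235) with its mouths to the left: the dark blank sticks out of the lowest bay at (363,256), the strips out of the other two. The scene view agrees. Next I'll measure poses from both clouds.

Create m.py:
```python
from h import *
def rect(P):
    r=cv2.minAreaRect((P[:,:2]*1000).astype(np.float32)); b=cv2.boxPoints(r)/1000
    return np.round(np.array(r[0])/1000,4),np.round(r[1],1),round(r[2],2)
def seg(C,xr,yr,zr):
    return C[(C[...,0]>xr[0])&(C[...,0]<xr[1])&(C[...,1]>yr[0])&(C[...,1]<yr[1])&(C[...,2]>zr[0])&(C[...,2]<zr[1])]
def big(P,cell=.004):  # largest connected blob in xy
    q=np.floor((P[:,:2]-P[:,:2].min(0))/cell).astype(int); m=np.zeros(q.max(0)+1,np.uint8); m[q[:,0],q[:,1]]=1
    n,l,st,_=cv2.connectedComponentsWithStats(m); k=1+np.argmax(st[1:,4]); return P[l[q[:,0],q[:,1]]==k]
```

Run:
```python
from m import *
for n in ['top','scene']:
    s=dict(np.load(n+'0.npz')); C=cloud(s)
    if n=='top':
        px=[(190,170),(340,162),(228,230),(363,256),(405,235),(300,200),(160,170),(367,212),(368,236)]
    else: px=[(180,290),(276,187),(255,285),(355,211),(360,180),(240,230)]
    for u,v in px: print(n,u,v,np.round(C[v,u],4))
```

```text
top 190 170 [0.5678 0.1048 0.0129]
top 340 162 [ 0.5909 -0.2307  0.0099]
top 228 230 [0.4337 0.0157 0.0208]
top 363 256 [ 0.3812 -0.2793  0.0143]
top 405 235 [ 0.426  -0.3656  0.0391]
top 300 200 [ 0.5054 -0.142  -0.0021]
top 160 170 [0.5661 0.1709 0.0169]
top 367 212 [ 0.4778 -0.2889  0.0157]
top 368 236 [ 0.4246 -0.2899  0.019 ]
scene 180 290 [0.5437 0.1381 0.0179]
scene 276 187 [ 0.5852 -0.2238  0.0102]
scene 255 285 [0.4301 0.03   0.0181]
scene 355 211 [ 0.3809 -0.2822  0.0119]
scene 360 180 [ 0.4175 -0.356   0.039 ]
scene 240 230 [ 0.5656 -0.0657  0.0016]
```

Run:
```python
from m import *
for n in ['top','scene']:
    s=dict(np.load(n+'0.npz')); C=cloud(s); print(n, 'bench z', np.median(seg(C,(.49,.53),(-.2,-.1),(-.02,.02))[:,2]))
    for nm,xr,yr,zr in [('board',(.54,.64),(-.34,-.13),(.006,.018)),('plate',(.38,.48),(-.1,.13),(.005,.03)),
        ('blank',(.35,.41),(-.33,-.2),(.007,.025)),('racktop',(.33,.53),(-.45,-.26),(.034,.045)),('b1',(.46,.5),(-.32,-.2),(.008,.03)),('b2',(.405,.445),(-.32,-.2),(.008,.03)),
        ('jigbase',(.48,.66),(-.1,.32),(.012,.024)),('angles',(.48,.66),(.03,.32),(.035,.07)),('boss',(.4,.46),(-.1,.13),(.0155,.03))]:
        P=seg(C,xr,yr,zr); P=big(P) if nm!='angles' else P
        print(nm,len(P),rect(P),'z',np.round(np.percentile(P[:,2],[10,50,90]),4),'y',P[:,1].min().round(4),P[:,1].max().round(4))
```

```text
top bench z -0.0006240323572220431
board 1072 (array([ 0.5914, -0.2287]), array([ 36.1, 156.5]), 5.41) z [0.0086 0.0111 0.0139] y -0.3074 -0.1498
plate 1106 (array([0.4362, 0.0177]), array([156.2,  36.8]), 86.56) z [0.0071 0.0105 0.0184] y -0.0604 0.0959
blank 472 (array([ 0.3858, -0.284 ]), array([66.8, 45.2]), 84.63) z [0.0105 0.0131 0.0155] y -0.3155 -0.2492
racktop 3823 (array([ 0.4286, -0.3669]), array([111.3, 161.3]), 88.69) z [0.0365 0.0392 0.0418] y -0.4242 -0.3105
b1 119 (array([ 0.4809, -0.2906]), array([12.5, 51.2]), 1.93) z [0.0119 0.0158 0.0188] y -0.3163 -0.2649
b2 116 (array([ 0.4292, -0.2903]), array([47.7, 10.6]), 88.66) z [0.0136 0.0169 0.0196] y -0.3143 -0.2664
jigbase 4665 (array([0.5705, 0.1044]), array([100.6, 299.2]), 0.81) z [0.0145 0.0175 0.0207] y -0.0458 0.2545
angles 483 (array([0.5709, 0.1376]), array([ 62. , 212.9]), 0.98) z [0.0433 0.0518 0.057 ] y 0.0309 0.2438
boss 254 (array([0.4369, 0.0172]), array([67.6, 21.7]), 87.04) z [0.0161 0.0181 0.0203] y -0.0168 0.0511
scene bench z -0.0011421960665728309
board 619 (array([ 0.5915, -0.2276]), array([ 37.1, 
[... 217 characters left out ...]
 81. ]), 0.96) z [0.0106 0.0127 0.0148] y -0.3295 -0.2488
racktop 1961 (array([ 0.428 , -0.3666]), array([115.2, 161.9]), 88.22) z [0.0371 0.0389 0.0406] y -0.4257 -0.3076
b1 86 (array([ 0.4806, -0.2919]), array([55.1, 10.8]), 86.34) z [0.0113 0.0148 0.0174] y -0.3194 -0.2643
b2 97 (array([ 0.4286, -0.2928]), array([11. , 54.5]), 0.14) z [0.0111 0.0162 0.0182] y -0.32 -0.2655
jigbase 4319 (array([0.5708, 0.104 ]), array([102.4, 299.7]), 0.83) z [0.015  0.017  0.0197] y -0.0458 0.2541
angles 793 (array([0.5701, 0.1369]), array([ 61.9, 213.9]), 0.71) z [0.0381 0.0487 0.0561] y 0.0301 0.2437
boss 250 (array([0.4361, 0.0181]), array([67.5, 22.7]), 86.36) z [0.016  0.0174 0.019 ] y -0.0154 0.0521
```

Run:
```python
import cv2,numpy as np
a=cv2.imread('pics/top0.png')[130:280,110:280]; b=cv2.imread('pics/top0.png')[130:280,290:440]
a=cv2.resize(a,(453,400),interpolation=2); b=cv2.resize(b,(340,400),interpolation=2)
cv2.imwrite('pics/crop.png',np.hstack([a,b]))
```

```text
(no output)
```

View pics/crop.png

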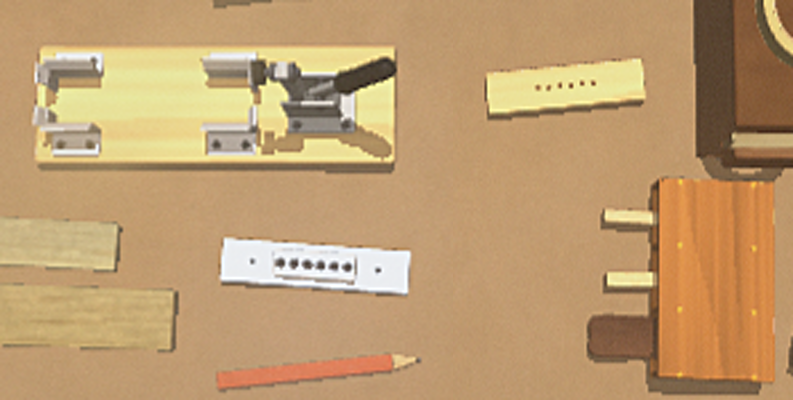

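The crop confirms the layout: the jig's clamp is at the right (−y) end with its handle leaning right, and the blank, with rounded corners, is in the nearest bay. Next I check the obstacle heights near the paths and find the handle.

Add to m.py:
```python
def go(x,y,z,yaw,p=None):
    o=status.get_obs(); q=np.array(o['tool_pos']); R=Ro.from_euler('xyz',o['orientation'],degrees=True)
    cy=o['orientation'][2]; d=R.inv().apply(np.array([x,y,z])-q)
    print('at',np.round(q,4),'rpy',np.round(o['orientation'],2),'-> d',np.round(d,4),'turn',round((cy-yaw+180)%360-180,2))
```

Run:
```python
from m import *
s=dict(np.load('top0.npz')); C=cloud(s)
for nm,xr,yr in [('grey',(.64,.9),(-.3,.02)),('carton',(.63,.75),(.02,.16)),('near nest right',(.46,.68),(.06,.3)),('chest',(.5,.8),(-.6,-.3))]:
    P=seg(C,xr,yr,(.03,.6)); print(nm,len(P),P.min(0).round(3),P.max(0).round(3))
for n in ['top','scene']:
    s=dict(np.load(n+'0.npz')); C=cloud(s)
    m=(C[...,0]>.5)&(C[...,0]<.64)&(C[...,1]>-.08)&(C[...,1]<.06)&(C[...,2]>.085)&(s['frame'].max(-1)<70)
    P=C[m]; P=P[np.argsort(P[:,2])]; print(n,len(P)); print(P[::max(1,len(P)//10)].round(3))
go(.5915,-.228,.25,-84.2)
```

```text
grey 9244 [ 0.685 -0.3    0.03 ] [ 0.9   -0.007  0.19 ]
carton 1452 [0.667 0.025 0.03 ] [0.75  0.16  0.203]
near nest right 599 [0.539 0.061 0.03 ] [0.68  0.244 0.061]
chest 12210 [ 0.5   -0.566  0.03 ] [ 0.8   -0.3    0.204]
top 50
[[ 0.565 -0.011  0.094]
 [ 0.565 -0.015  0.102]
 [ 0.564 -0.022  0.114]
 [ 0.573 -0.019  0.122]
 [ 0.566 -0.029  0.127]
 [ 0.574 -0.027  0.134]
 [ 0.571 -0.052  0.14 ]
 [ 0.574 -0.034  0.143]
 [ 0.573 -0.036  0.147]
 [ 0.575 -0.046  0.148]]
scene 266
[[ 0.566 -0.011  0.094]
 [ 0.564 -0.014  0.103]
 [ 0.57  -0.015  0.111]
 [ 0.564 -0.026  0.118]
 [ 0.568 -0.022  0.125]
 [ 0.563  0.042  0.13 ]
 [ 0.573 -0.028  0.132]
 [ 0.57  -0.028  0.135]
 [ 0.57  -0.032  0.138]
 [ 0.568 -0.037  0.144]
 [ 0.57  -0.037  0.149]]
at [0.1811 0.6498 0.2508] rpy [ 1.7992e+02 -1.0000e-02 -1.5580e+01] -> d [0.631  0.7354 0.0019] turn 68.62
```

Run:
```python
from m import *
for n in ['top','scene']:
    C=cloud(dict(np.load(n+'0.npz')))
    for nm,xr,yr,zr in [('greybox',(.6,.9),(-.24,-.02),(.05,.3)),('near nest',(.62,.70),(.09,.22),(.03,.3)),('near nest hi',(.62,.70),(.09,.22),(.065,.3)),('chest',(.5,.75),(-.42,-.25),(.05,.3))]:
        P=seg(C,xr,yr,zr); print(nm,len(P), (P.min(0).round(3),P.max(0).round(3)) if len(P) else '')
s=snap('wrist'); print(np.round(s['T_tool_cam'],3),s['fovy'])
```

```text
greybox 7802 (array([ 0.685, -0.239,  0.05 ]), array([ 0.9 , -0.02,  0.19]))
near nest 126 (array([0.667, 0.09 , 0.03 ]), array([0.7  , 0.111, 0.039]))
near nest hi 0 
chest 4221 (array([ 0.514, -0.42 ,  0.05 ]), array([ 0.69 , -0.352,  0.202]))
greybox 5573 (array([ 0.685, -0.24 ,  0.05 ]), array([ 0.9 , -0.02,  0.3 ]))
near nest 111 (array([0.667, 0.09 , 0.03 ]), array([0.7  , 0.113, 0.036]))
near nest hi 0 
chest 3385 (array([ 0.514, -0.42 ,  0.05 ]), array([ 0.691, -0.349,  0.201]))
[[-0.    -0.951 -0.309  0.084]
 [ 1.    -0.    -0.001  0.   ]
 [ 0.001 -0.309  0.951 -0.133]
 [ 0.     0.     0.     1.   ]] 60.70574183428253
```

Request:
{"method": "run_rows", "body": {
  "ticks": [
    [[0.04, 0.047, 0], 8, 0.088],
    [[0.08, 0.094, 0], 18, 0.088],
    [[0.12, 0.14, 0], 28, 0.088],
    [[0.16, 0.187, 0], 38, 0.088],
    [[0.2, 0.234, 0], 48, 0.088],
    [[0.24, 0.281, 0], 58, 0.088],
    [[0.28, 0.328, 0], 68.6, 0.088],
    [[0.32, 0.374, 0], 68.6, 0.088]
  ]
}}

```text
clock: 1.15
tool_pos: [0.3894, 0.2021, 0.2518]
orientation: [-180.0, 0.0, -84.3]
force: [0.7, 0.4, 0.3]
opening: 0.0876
gripper_force: 0.0
```

Run:
```python
from m import *
go(.575,-.228,.15,-84.2)
```

```text
at [0.3894 0.2021 0.2518] rpy [-1.7997e+02  3.0000e-02 -8.4300e+01] -> d [ 0.4465 -0.142   0.1016] turn -0.1
```

Request:
{"method": "run_rows", "body": {
  "ticks": [
    [[0.056, -0.018, 0], 0, 0.088],
    [[0.112, -0.036, 0], 0, 0.088],
    [[0.167, -0.053, 0], 0, 0.088],
    [[0.223, -0.071, 0], 0, 0.088],
    [[0.279, -0.089, 0], 0, 0.088],
    [[0.335, -0.107, 0.03], 0, 0.088],
    [[0.391, -0.124, 0.06], 0, 0.088],
    [[0.4465, -0.142, 0.1], 0, 0.088]
  ]
}}

```text
clock: 2.15
tool_pos: [0.5715, -0.2164, 0.1593]
orientation: [-179.9, -0.0, -84.2]
force: [1.0, 0.6, 1.0]
opening: 0.0878
gripper_force: 0.0
```

Request:
{"method": "run_rows", "body": {
  "ticks": [
    [[0, 0, 0], 0, 0.088]
  ]
}}

```text
clock: 2.28
tool_pos: [0.5692, -0.217, 0.1553]
orientation: [179.6, 0.1, -84.4]
force: [-0.6, -0.0, 0.7]
opening: 0.0876
gripper_force: 0.0
```

Run:
```python
from m import *
s=snap('wrist'); save(s,'w1.png'); C=cloud(s)
P=big(seg(C,(.54,.64),(-.34,-.13),(.007,.018))); print(len(P),rect(P),np.percentile(P[:,2],[10,50,90]))
go(.575,-.228,.0285,-84.2)
```

```text
8494 (array([ 0.5916, -0.2295]), array([ 35. , 156.2]), 5.4) [0.01150151 0.01239277 0.01326196]
at [ 0.5696 -0.2158  0.1573] rpy [ 1.7973e+02  5.0000e-02 -8.4350e+01] -> d [ 0.0128 -0.0048  0.1288] turn -0.15
```

Request:
{"method": "run_rows", "body": {
  "ticks": [
    [[0.006, -0.002, 0.05], 0, 0.088],
    [[0.0128, -0.0048, 0.1], -0.15, 0.088],
    [[0.0128, -0.0048, 0.12], -0.15, 0.088],
    [[0.0128, -0.0048, 0.12], -0.15, 0.088],
    [[0.0128, -0.0048, 0.12], -0.15, 0.088]
  ]
}}

```text
clock: 2.95
tool_pos: [0.5779, -0.2261, 0.0419]
orientation: [-179.9, -0.0, -83.9]
force: [0.2, 0.4, 0.9]
opening: 0.0879
gripper_force: 0.0
```

Run:
```python
from m import *
go(.575,-.2285,.0285,-84.5)
```

```text
at [ 0.5779 -0.2261  0.0419] rpy [-1.7985e+02 -4.0000e-02 -8.3950e+01] -> d [0.0021 0.0032 0.0134] turn 0.55
```

Request:
{"method": "run_rows", "body": {
  "ticks": [
    [[0.002, 0.003, 0.01], 0, 0.088],
    [[0.002, 0.003, 0.01], 0, 0.088],
    [[0.002, 0.003, 0.01], 0, 0.088]
  ]
}}

```text
clock: 3.32
tool_pos: [0.574, -0.229, 0.0302]
orientation: [-180.0, -0.0, -84.0]
force: [0.3, -0.3, 0.4]
opening: 0.0878
gripper_force: 0.0
```

Run:
```python
from m import *
go(.575,-.2285,.0285,-84.5); s=snap('wrist'); go(.575,-.2285,.0285,-84.5)
```

```text
at [ 0.574  -0.229   0.0302] rpy [-1.7998e+02 -1.0000e-02 -8.4030e+01] -> d [-0.0004 -0.001   0.0017] turn 0.47
at [ 0.5741 -0.229   0.0302] rpy [-1.7997e+02 -1.0000e-02 -8.4030e+01] -> d [-0.0004 -0.0009  0.0017] turn 0.47
```

Request:
{"method": "run_rows", "body": {
  "ticks": [
    [[0, 0, 0], 0, 0.088]
  ]
}}

```text
clock: 3.5
tool_pos: [0.5741, -0.229, 0.0301]
orientation: [-180.0, -0.0, -84.0]
force: [-0.8, -0.1, 0.1]
opening: 0.0873
gripper_force: 0.0
```

Request:
{"method": "run_rows", "body": {
  "ticks": [
    [[0, 0, 0.0015], 0.5, 0.04],
    [[0, 0, 0.0015], 0.5, 0.03],
    [[0, 0, 0.0015], 0.5, 0.03],
    [[0, 0, 0.0015], 0.5, 0.03],
    [[0, 0, 0.0015], 0.5, 0.03],
    [[0, 0, 0.0015], 0.5, 0.03]
  ]
}}

```text
clock: 4.25
tool_pos: [0.574, -0.2289, 0.0284]
orientation: [-180.0, -0.0, -84.5]
force: [0.9, 0.6, 0.2]
opening: 0.0346
gripper_force: 30.0
```

Request:
{"method": "run_rows", "body": {
  "ticks": [
    [[0, 0, -0.03], 0, 0.03],
    [[0, 0, -0.06], 0, 0.03],
    [[0, 0, -0.06], 0, 0.03]
  ]
}}

```text
clock: 4.62
tool_pos: [0.5755, -0.2292, 0.091]
orientation: [-179.7, -0.1, -84.5]
force: [0.8, -0.2, -0.2]
opening: 0.0345
gripper_force: 30.0
```

Run:
```python
from m import *
go(.57,.154,.09,-89.2)
s=snap('wrist'); C=cloud(s); P=seg(C,(.54,.6),(-.34,-.13),(.03,.09)); print(len(P),rect(P),np.percentile(P[:,2],[5,50,95]))
save(s,'w2.png')
```

```text
at [ 0.5755 -0.2292  0.091 ] rpy [-1.7975e+02 -6.0000e-02 -8.4500e+01] -> d [-0.3819 -0.0312  0.0007] turn 4.7
20067 (array([ 0.572 , -0.2423]), array([ 56.9, 135.9]), 4.64) [0.07379509 0.07491602 0.07807891]
```

Request:
{"method": "run_rows", "body": {
  "ticks": [
    [[0, 0, -0.06], 0, 0.03],
    [[0, 0, -0.12], 0, 0.03],
    [[-0.055, -0.005, -0.13], 2, 0.03],
    [[-0.115, -0.01, -0.13], 4.7, 0.03],
    [[-0.175, -0.015, -0.13], 4.7, 0.03],
    [[-0.235, -0.02, -0.13], 4.7, 0.03],
    [[-0.295, -0.025, -0.13], 4.7, 0.03],
    [[-0.355, -0.029, -0.13], 4.7, 0.03]
  ]
}}

```text
clock: 5.68
tool_pos: [0.5681, 0.129, 0.2173]
orientation: [179.9, -0.0, -89.2]
force: [0.4, 0.7, -0.2]
opening: 0.0348
gripper_force: 30.0
```

Request:
{"method": "run_rows", "body": {
  "ticks": [
    [[-0.027, -0.002, 0], 0, 0.03],
    [[-0.027, -0.002, 0], 0, 0.03],
    [[-0.027, -0.002, 0], 0, 0.03]
  ]
}}

```text
clock: 6.05
tool_pos: [0.5701, 0.1538, 0.2174]
orientation: [179.9, -0.1, -89.2]
force: [-0.1, 0.1, -0.7]
opening: 0.0345
gripper_force: 30.0
```

Run:
```python
from m import *
go(.57,.154,.09,-89.2)
s=snap('wrist'); save(s,'w3.png'); C=cloud(s)
for zr in [(.053,.06),(.0475,.06)]:
    P=seg(C,(.52,.62),(.05,.26),zr); print(len(P),rect(P))
P=seg(C,(.50,.64),(-.04,.26),(.014,.022)); print('base',rect(P),P.min(0),P.max(0))
P=seg(C,(.5,.64),(.0,.26),(.17,.21)); print('part',len(P),rect(P),np.median(P[:,2]))
```

```text
at [0.5701 0.1538 0.2174] rpy [ 1.799e+02 -5.000e-02 -8.922e+01] -> d [-4.000e-04 -1.000e-04  1.274e-01] turn -0.02
399 (array([0.5715, 0.0691]), array([59.9, 13.5]), 0.74)
641 (array([0.5715, 0.0691]), array([59.9, 13.5]), 0.75)
base (array([0.571 , 0.1136]), array([100.2, 235.1]), 0.67) [ 0.51974783 -0.00446351  0.01414001] [0.62214085 0.23170969 0.02199872]
part 19720 (array([0.5701, 0.1406]), array([135.6,  66.4]), 89.67) 0.2013677274878616
```

View pics/w3.png

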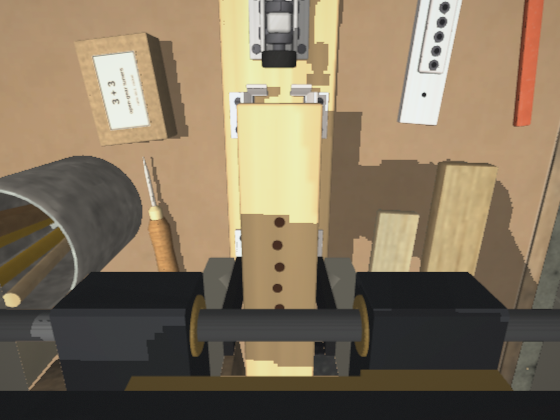

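The picture shows the board held square over the nest, its front end at (280,105) between the two angles. I descend.

Request:
{"method": "run_rows", "body": {
  "ticks": [
    [[0, 0, 0.05], 0, 0.03],
    [[0, 0, 0.1], 0, 0.03],
    [[0, 0, 0.13], 0, 0.03],
    [[0, 0, 0.15], 0, 0.03],
    [[0, 0, 0.163], 0, 0.03],
    [[0, 0, 0.169], 0, 0.03],
    [[0, 0, 0.169], 0, 0.03],
    [[0, 0, 0.169], 0, 0.03]
  ]
}}

```text
clock: 7.1
tool_pos: [0.5711, 0.1545, 0.0502]
orientation: [-179.9, 0.0, -89.2]
force: [0.7, 0.3, -0.0]
opening: 0.0346
gripper_force: 30.0
```

Run:
```python
from m import *
go(.5704,.154,.0465,-89.2)
```

```text
at [0.5711 0.1545 0.0502] rpy [-1.7993e+02  4.0000e-02 -8.9220e+01] -> d [0.0005 0.0007 0.0037] turn -0.02
```

Request:
{"method": "run_rows", "body": {
  "ticks": [
    [[0, 0, 0.003], 0, 0.03],
    [[0, 0, 0.003], 0, 0.03],
    [[0, 0, 0.003], 0, 0.06],
    [[0, 0, 0.003], 0, 0.06],
    [[0, 0, 0.003], 0, 0.06]
  ]
}}

```text
clock: 7.72
tool_pos: [0.5706, 0.1543, 0.0465]
orientation: [-180.0, 0.0, -89.2]
force: [0.2, -0.1, -0.1]
opening: 0.0572
gripper_force: 0.0
```

Request:
{"method": "run_rows", "body": {
  "ticks": [
    [[0, 0, -0.05], 0, 0.06],
    [[0, 0, -0.1], 0, 0.06],
    [[0, 0, -0.15], 0, 0.06],
    [[0, 0, -0.17], 0, 0.06],
    [[0, 0, -0.17], 0, 0.06]
  ]
}}

```text
clock: 8.35
tool_pos: [0.5714, 0.1547, 0.2185]
orientation: [-179.8, 0.1, -89.2]
force: [0.2, 0.2, -0.7]
opening: 0.0597
gripper_force: 0.0
```

Run:
```python
from m import *
s=snap('top'); np.savez('top1.npz',**s); C=cloud(s); P=big(seg(C,(.545,.595),(.06,.25),(.026,.035))); print(len(P),rect(P),np.median(P[:,2]))
s=snap('wrist'); C=cloud(s); P=seg(C,(.545,.595),(.06,.25),(.026,.034)); print(len(P),rect(P),np.percentile(P[:,2],[5,50,95]))
s=snap('scene'); C=cloud(s); P=seg(C,(.545,.595),(.06,.25),(.026,.034)); print(len(P),rect(P),np.percentile(P[:,2],[5,50,95]))
go(.48,-.17,.22,-91.5)
```

```text
680 (array([0.5725, 0.1232]), array([113.6,  46.2]), 86.94) 0.029334942008138465
6528 (array([0.5711, 0.1517]), array([ 49.9, 166.9]), 1.31) [0.02907337 0.03036548 0.03160636]
1136 (array([0.5699, 0.1538]), array([ 49.6, 170.8]), 0.01) [0.02667513 0.02877985 0.03132032]
at [0.5699 0.154  0.2152] rpy [ 1.799e+02 -4.000e-02 -8.924e+01] -> d [ 0.3228  0.0943 -0.0044] turn 2.26
```

Request:
{"method": "run_rows", "body": {
  "ticks": [
    [[0.052, 0.022, 0], 0, 0.06],
    [[0.104, 0.044, 0], 0, 0.06],
    [[0.156, 0.067, 0], 0, 0.06],
    [[0.208, 0.089, 0], 1, 0.05],
    [[0.26, 0.111, 0], 2, 0.05],
    [[0.312, 0.134, 0.02], 2.3, 0.05],
    [[0.364, 0.156, 0.04], 2.3, 0.05],
    [[0.416, 0.178, 0.06], 2.3, 0.05]
  ]
}}

```text
clock: 9.5
tool_pos: [0.3968, -0.2655, 0.155]
orientation: [179.9, 0.0, -91.5]
force: [1.6, -0.6, 0.1]
opening: 0.0498
gripper_force: 0.0
```

Request:
{"method": "run_rows", "body": {
  "ticks": [
    [[0, 0, 0], 0, 0.05],
    [[0, 0, 0], 0, 0.05]
  ]
}}

```text
clock: 9.75
tool_pos: [0.3977, -0.2643, 0.1556]
orientation: [179.9, 0.0, -91.6]
force: [-0.7, 0.7, 0.6]
opening: 0.0498
gripper_force: 0.0
```

Run:
```python
from m import *
for n in ['wrist','top']:
    s=snap(n); C=cloud(s)
    if n=='wrist': save(s,'w4.png')
    d=s['frame'].astype(int); m=(d.sum(-1)<260)&(C[...,2]>.008)&(C[...,2]<.02)&(C[...,0]>.34)&(C[...,0]<.42)&(C[...,1]>-.308)&(C[...,1]<-.23)
    if m.sum()>20:
        P=big(C[m],.003); print(n,m.sum(),rect(P),np.percentile(P[:,2],[5,50,95]),P.min(0),P.max(0))
    P=seg(C,(.405,.445),(-.31,-.2),(.009,.03)); print('b2',len(P), P.min(0).round(4),P.max(0).round(4)) if len(P) else 0
go(.38,-.262,.16,-91.5)
```

```text
wrist 2085 (array([ 0.3824, -0.2728]), array([42.5, 33.9]), 88.38) [0.01314486 0.01431208 0.01542137] [ 0.36576408 -0.29448577  0.01169235] [ 0.39961245 -0.25128682  0.01643851]
b2 808 [ 0.4233 -0.3099  0.0091] [ 0.4348 -0.2687  0.0202]
top 29 (array([ 0.3864, -0.2542]), array([11.1,  7.2]), 1.44) [0.010341   0.01262583 0.01757918] [ 0.38083472 -0.2579241   0.0083672 ] [ 0.39193024 -0.25052716  0.01893631]
at [ 0.3987 -0.2635  0.1563] rpy [179.99  -0.   -91.46] -> d [-0.001   0.0187 -0.0037] turn 0.04
```

View pics/w4.png

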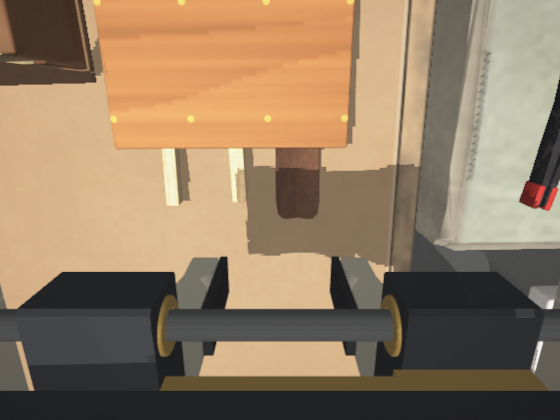

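The wrist view shows the blank sticking out at (298,183), with the nearest strip at (237,175). The finger gap is narrow, so I descend at 42 mm opening near the blank's tip.

Request:
{"method": "run_rows", "body": {
  "ticks": [
    [[-0.004, 0.0085, 0.02], 0, 0.042],
    [[-0.0065, 0.0165, 0.06], 0, 0.042],
    [[-0.0065, 0.0165, 0.09], 0, 0.042],
    [[-0.0065, 0.0165, 0.09], 0, 0.042],
    [[-0.0065, 0.0165, 0.09], 0, 0.042],
    [[-0.0065, 0.0165, 0.09], 0, 0.042]
  ]
}}

```text
clock: 10.6
tool_pos: [0.3831, -0.2571, 0.0677]
orientation: [-179.9, -0.0, -91.5]
force: [-0.1, -0.3, 0.4]
opening: 0.0417
gripper_force: 0.0
```

Run:
```python
from m import *
go(.382,-.257,.029,-91.5)
```

```text
at [ 0.3831 -0.2571  0.0677] rpy [-1.7986e+02 -3.0000e-02 -9.1470e+01] -> d [-0.0001  0.0012  0.0387] turn 0.03
```

Request:
{"method": "run_rows", "body": {
  "ticks": [
    [[0, 0.001, 0.02], 0, 0.042],
    [[0, 0.001, 0.037], 0, 0.042],
    [[0, 0.001, 0.038], 0, 0.042],
    [[0, 0.001, 0.038], 0, 0.042]
  ]
}}

```text
clock: 11.1
tool_pos: [0.3815, -0.2573, 0.0292]
orientation: [-179.9, -0.0, -91.5]
force: [-0.2, 0.3, -0.0]
opening: 0.0423
gripper_force: 0.0
```

Request:
{"method": "run_rows", "body": {
  "ticks": [
    [[0, 0, 0], 0, 0.03],
    [[0, 0, 0], 0, 0.03],
    [[0, 0, 0], 0, 0.03],
    [[0, 0, 0], 0, 0.03]
  ]
}}

```text
clock: 11.6
tool_pos: [0.3814, -0.2572, 0.0287]
orientation: [-179.9, -0.0, -91.5]
force: [1.0, 0.6, 0.7]
opening: 0.0353
gripper_force: 30.0
```

Request:
{"method": "run_rows", "body": {
  "ticks": [
    [[-0.02, 0, 0], 0, 0.03],
    [[-0.045, 0, 0], 0, 0.03],
    [[-0.07, 0, 0], 0, 0.03],
    [[-0.1, 0, 0], 0, 0.03],
    [[-0.13, -0.008, 0], 0, 0.03],
    [[-0.155, -0.018, 0], 0, 0.03],
    [[-0.165, -0.05, 0], 0, 0.03],
    [[-0.165, -0.09, 0], 0, 0.03]
  ]
}}

```text
clock: 12.6
tool_pos: [0.4755, -0.0938, 0.0284]
orientation: [180.0, -0.0, -91.4]
force: [0.0, -0.0, -0.6]
opening: 0.0352
gripper_force: 30.0
```

Request:
{"method": "run_rows", "body": {
  "ticks": [
    [[0, 0, 0.0005], 0, 0.03],
    [[0, 0, 0.0035], 0, 0.03],
    [[0, 0, 0.0035], 0, 0.03]
  ]
}}

```text
clock: 12.98
tool_pos: [0.4749, -0.0947, 0.0253]
orientation: [-180.0, 0.0, -91.5]
force: [0.7, 0.4, 4.6]
opening: 0.0352
gripper_force: 32.1
```

Run:
```python
from m import *
s=snap('wrist'); save(s,'w5.png'); C=cloud(s)
P=big(seg(C,(.4,.54),(-.3,-.12),(.006,.025))); print(len(P),rect(P),np.percentile(P[:,2],[5,50,95]),P.min(0),P.max(0))
go(.47,-.09,.0255,-91.5)
```

```text
19574 (array([ 0.4739, -0.1659]), array([92.2, 34.9]), 89.09) [0.00916646 0.01033775 0.01140902] [ 0.45578093 -0.21215039  0.00692515] [ 0.49171899 -0.12000263  0.01340189]
at [ 0.4749 -0.0947  0.0253] rpy [-179.96    0.    -91.52] -> d [-0.0045  0.005  -0.0002] turn -0.02
```

Request:
{"method": "run_rows", "body": {
  "ticks": [
    [[0, 0, -0.0005], 0, 0.06],
    [[0, 0, -0.0005], 0, 0.06],
    [[0, 0, -0.0005], 0, 0.06],
    [[0, 0, -0.06], 0, 0.08],
    [[0, 0, -0.12], 0, 0.08],
    [[0, 0, -0.13], 0, 0.08],
    [[0, 0, -0.13], 0, 0.08]
  ]
}}

```text
clock: 13.9
tool_pos: [0.4751, -0.0945, 0.1553]
orientation: [-179.9, 0.0, -91.5]
force: [0.3, 0.2, 0.1]
opening: 0.08
gripper_force: 0.0
```

Run:
```python
from m import *
for n in ['wrist','top','scene']:
    s=snap(n); C=cloud(s)
    P=seg(C,(.42,.53),(-.27,-.065),(.006,.02))
    if len(P): P=big(P); print(n,len(P),rect(P),np.percentile(P[:,2],[5,50,95]),P.min(0),P.max(0))
go(.474,-.166,.0275,-91.0)
```

```text
wrist 9483 (array([ 0.474 , -0.1639]), array([152.5,  35. ]), 88.84) [0.00904385 0.01030441 0.01151365] [ 0.45516435 -0.24045055  0.00605675] [ 0.49200956 -0.0875254   0.01321189]
top 704 (array([ 0.474 , -0.1884]), array([111.4,  35.5]), 88.41) [0.0065358  0.00922604 0.01271588] [ 0.45529502 -0.24382905  0.0060082 ] [ 0.49121697 -0.13269717  0.01539363]
scene 583 (array([ 0.4738, -0.1644]), array([158.8,  36.1]), 89.84) [0.00651636 0.00876014 0.01082896] [ 0.45559582 -0.24381771  0.00602626] [ 0.492015   -0.08504929  0.01198765]
at [ 0.4741 -0.0947  0.1533] rpy [ 1.7983e+02 -2.0000e-02 -9.1540e+01] -> d [ 0.0712 -0.0022  0.1258] turn -0.54
```

Request:
{"method": "run_rows", "body": {
  "ticks": [
    [[0.05, 0, 0], -0.4, 0.07],
    [[0.07, -0.002, 0.05], -0.4, 0.07],
    [[0.07, -0.002, 0.1], -0.4, 0.07],
    [[0.07, -0.002, 0.12], -0.4, 0.07],
    [[0.07, -0.002, 0.124], -0.4, 0.07],
    [[0.07, -0.002, 0.124], -0.4, 0.07],
    [[0.07, -0.002, 0.124], -0.4, 0.07]
  ]
}}

```text
clock: 14.92
tool_pos: [0.476, -0.1645, 0.0317]
orientation: [-179.9, 0.0, -91.1]
force: [0.7, 0.3, -0.4]
opening: 0.07
gripper_force: 0.0
```

Run:
```python
from m import *
go(.474,-.1645,.0275,-91.1)
```

```text
at [ 0.476  -0.1645  0.0317] rpy [-179.92    0.    -91.1 ] -> d [-0.      0.002   0.0042] turn -0.0
```

Request:
{"method": "run_rows", "body": {
  "ticks": [
    [[0, 0.001, 0.0042], 0, 0.07],
    [[0, 0.001, 0.0042], 0, 0.07],
    [[0, 0.001, 0.0042], 0, 0.03],
    [[0, 0.001, 0.0042], 0, 0.03],
    [[0, 0.001, 0.0042], 0, 0.03],
    [[0, 0.001, 0.0042], 0, 0.03],
    [[0, 0.001, 0.0042], 0, 0.03]
  ]
}}

```text
clock: 15.8
tool_pos: [0.4744, -0.1646, 0.0267]
orientation: [180.0, -0.0, -91.1]
force: [-0.5, -0.2, 0.9]
opening: 0.0349
gripper_force: 30.0
```

Request:
{"method": "run_rows", "body": {
  "ticks": [
    [[0, 0, -0.05], 0, 0.03],
    [[0, 0, -0.1], 0, 0.03],
    [[0, 0, -0.15], 0, 0.03],
    [[0, 0, -0.19], 0, 0.03],
    [[0, 0, -0.19], 0, 0.03]
  ]
}}

```text
clock: 16.42
tool_pos: [0.4761, -0.1647, 0.2201]
orientation: [-179.6, -0.0, -91.1]
force: [-0.4, 0.4, -1.4]
opening: 0.0351
gripper_force: 30.0
```

Run:
```python
from m import *
go(.5704,.154,.2175,-89.2)
```

```text
at [ 0.4761 -0.1647  0.2201] rpy [-1.7962e+02 -1.0000e-02 -9.1100e+01] -> d [-0.3205 -0.0881  0.0031] turn -1.9
```

Request:
{"method": "run_rows", "body": {
  "ticks": [
    [[-0.055, -0.015, 0], 0, 0.03],
    [[-0.11, -0.03, 0], 0, 0.03],
    [[-0.165, -0.045, 0], -1, 0.03],
    [[-0.22, -0.06, 0], -1.9, 0.03],
    [[-0.275, -0.075, 0], -1.9, 0.03],
    [[-0.3205, -0.088, 0], -1.9, 0.03],
    [[-0.3205, -0.088, 0], -1.9, 0.03],
    [[-0.3205, -0.088, 0], -1.9, 0.03]
  ]
}}

```text
clock: 17.42
tool_pos: [0.5679, 0.1539, 0.2153]
orientation: [179.9, -0.1, -89.2]
force: [0.5, -1.0, -1.1]
opening: 0.0346
gripper_force: 30.0
```

Run:
```python
from m import *
go(.5704,.154,.0567,-89.2)
s=snap('wrist'); C=cloud(s); P=seg(C,(.5,.64),(.07,.24),(.19,.21)); print('part',len(P),rect(P),np.percentile(P[:,2],[5,50,95]),P[:,1].min())
```

```text
at [0.5679 0.1539 0.2153] rpy [ 1.7988e+02 -6.0000e-02 -8.9200e+01] -> d [-0.0002 -0.0028  0.1586] turn 0.0
part 19670 (array([0.5674, 0.1409]), array([140. ,  64.9]), 77.29) [0.19776231 0.19896748 0.20062095] 0.07156662051068498
```

Request:
{"method": "run_rows", "body": {
  "ticks": [
    [[0, -0.0025, 0.05], 0, 0.03],
    [[0, -0.0025, 0.09], 0, 0.03],
    [[0, -0.0025, 0.12], 0, 0.03],
    [[0, -0.0025, 0.135], 0, 0.03],
    [[0, -0.0025, 0.135], 0, 0.03],
    [[0, -0.0025, 0.135], 0, 0.03]
  ]
}}

```text
clock: 18.23
tool_pos: [0.572, 0.1543, 0.083]
orientation: [-179.9, 0.0, -89.2]
force: [-0.4, 0.8, -1.1]
opening: 0.0353
gripper_force: 30.0
```

Run:
```python
from m import *
go(.5704,.154,.0567,-89.2)
s=snap('wrist'); save(s,'w6.png'); C=cloud(s); P=seg(C,(.555,.585),(.04,.12),(.055,.075)); h=P[:,2]; print('part',len(P),P.min(0),np.percentile(P[:,1],[.5,2]),np.percentile(h,[5,50,95]))
```

```text
at [0.572  0.1543 0.083 ] rpy [-1.7989e+02  5.0000e-02 -8.9230e+01] -> d [0.0003 0.0017 0.0263] turn -0.03
part 8059 [0.55504137 0.06196299 0.05501016] [0.0627452  0.06446009] [0.06498791 0.06652673 0.06757299]
```

View pics/w6.png

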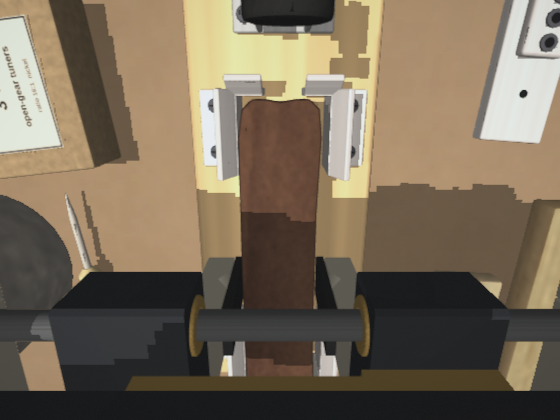

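The blank's end (280,102) sits between the angles and centred between the side flares (235 and 330). I lower it and watch the force.

Request:
{"method": "run_rows", "body": {
  "ticks": [
    [[0, 0.001, 0.01], 0, 0.03],
    [[0, 0.001, 0.018], 0, 0.03],
    [[0, 0.001, 0.022], 0, 0.03],
    [[0, 0.001, 0.0235], 0, 0.03],
    [[0, 0.001, 0.0235], 0, 0.03],
    [[0, 0.001, 0.0235], 0, 0.03]
  ]
}}

```text
clock: 19.02
tool_pos: [0.5703, 0.1542, 0.0584]
orientation: [-180.0, 0.0, -89.2]
force: [0.6, -0.2, -0.2]
opening: 0.0346
gripper_force: 30.0
```

Run:
```python
from m import *
go(.5704,.154,.0567,-89.2)
```

```text
at [0.5703 0.1542 0.0584] rpy [-1.7998e+02  1.0000e-02 -8.9220e+01] -> d [ 0.0002 -0.      0.0017] turn -0.02
```

Request:
{"method": "run_rows", "body": {
  "ticks": [
    [[0, 0, 0.0014], 0, 0.03],
    [[0, 0, 0.0014], 0, 0.03],
    [[0, 0, 0.0014], 0, 0.06],
    [[0, 0, 0.0014], 0, 0.06],
    [[0, 0, 0.0014], 0, 0.06]
  ]
}}

```text
clock: 19.65
tool_pos: [0.5702, 0.1542, 0.0569]
orientation: [-180.0, 0.0, -89.2]
force: [-0.5, -0.1, 0.5]
opening: 0.0578
gripper_force: 0.0
```

Request:
{"method": "run_rows", "body": {
  "ticks": [
    [[0, 0, -0.05], 0, 0.06],
    [[0, 0, -0.1], 0, 0.06],
    [[0, 0, -0.15], 0, 0.06],
    [[0, 0, -0.16], 0, 0.07],
    [[0, 0, -0.16], 0, 0.07]
  ]
}}

```text
clock: 20.27
tool_pos: [0.5702, 0.1543, 0.2174]
orientation: [-179.9, 0.1, -89.2]
force: [-0.5, -0.3, -0.6]
opening: 0.0689
gripper_force: 0.0
```

Run:
```python
from m import *
for n in ['wrist','scene','top']:
    s=snap(n); C=cloud(s); m=(s['frame'].astype(int).sum(-1)<300)&(C[...,2]>.033)&(C[...,2]<.047)&(C[...,0]>.54)&(C[...,0]<.6)&(C[...,1]>.06)&(C[...,1]<.25)
    P=C[m]
    if len(P)>9: print(n,len(P),rect(P),np.percentile(P[:,2],[5,50,95]),P.min(0),P.max(0))
go(.4363,.0177,.2175,-93.3)
```

```text
wrist 6277 (array([0.5722, 0.1526]), array([ 44.5, 161.4]), 3.56) [0.03918412 0.0404005  0.04157476] [0.54716787 0.07206462 0.03377674] [0.59147334 0.23448667 0.04591998]
scene 1094 (array([0.5677, 0.1532]), array([ 48.9, 164.6]), 0.55) [0.03583655 0.038587   0.04083879] [0.54254589 0.07099612 0.0330089 ] [0.59266744 0.23526581 0.04422453]
top 215 (array([0.5705, 0.1548]), array([163.2,  34.5]), 87.69) [0.03490074 0.03886154 0.04246196] [0.55306768 0.07313332 0.03304419] [0.59052484 0.23577735 0.04482818]
at [0.5694 0.1538 0.2151] rpy [ 1.7986e+02 -6.0000e-02 -8.9240e+01] -> d [ 0.1343  0.1349 -0.0019] turn 4.06
```

Request:
{"method": "run_rows", "body": {
  "ticks": [
    [[0.04, 0.04, 0], 1, 0.07],
    [[0.08, 0.08, 0], 4, 0.07],
    [[0.12, 0.12, 0.03], 4, 0.07],
    [[0.134, 0.135, 0.07], 4, 0.07],
    [[0.134, 0.135, 0.07], 4, 0.07],
    [[0.134, 0.135, 0.07], 4, 0.07]
  ]
}}

```text
clock: 21.18
tool_pos: [0.4376, 0.0185, 0.1468]
orientation: [180.0, -0.0, -93.2]
force: [0.4, -0.2, 0.5]
opening: 0.0699
gripper_force: 0.0
```

Run:
```python
from m import *
s=snap('wrist'); C=cloud(s); P=big(seg(C,(.38,.49),(-.1,.13),(.006,.014))); print('plate',len(P),rect(P),np.median(P[:,2]))
P=big(seg(C,(.38,.49),(-.1,.13),(.0155,.022))); print('boss',len(P),rect(P),np.median(P[:,2]))
go(.4363,.0177,.0275,-93.3)
```

```text
plate 6080 (array([0.4372, 0.0165]), array([156.,  35.]), 86.49) 0.01039307674505592
boss 2413 (array([0.437, 0.016]), array([67.8, 22. ]), 86.15) 0.01854664694902776
at [0.4381 0.0188 0.1472] rpy [-1.7997e+02 -1.0000e-02 -9.3190e+01] -> d [0.0012 0.0018 0.1197] turn 0.11
```

Request:
{"method": "run_rows", "body": {
  "ticks": [
    [[0.0018, 0.0015, 0.05], 0.3, 0.07],
    [[0.0018, 0.0015, 0.1], 0.3, 0.07],
    [[0.0018, 0.0015, 0.117], 0.3, 0.07],
    [[0.0018, 0.0015, 0.118], 0.3, 0.07],
    [[0.0018, 0.0015, 0.118], 0.3, 0.07]
  ]
}}

```text
clock: 21.85
tool_pos: [0.4366, 0.0173, 0.0296]
orientation: [-179.9, 0.0, -93.5]
force: [0.0, 0.2, -0.3]
opening: 0.0701
gripper_force: 0.0
```

Run:
```python
from m import *
go(.4366,.017,.0275,-93.5)
```

```text
at [0.4366 0.0173 0.0296] rpy [-1.7992e+02  3.0000e-02 -9.3480e+01] -> d [ 0.0003 -0.      0.0021] turn 0.02
```

Request:
{"method": "run_rows", "body": {
  "ticks": [
    [[0, 0, 0.0016], 0, 0.07],
    [[0, 0, 0.0016], 0, 0.03],
    [[0, 0, 0.0016], 0, 0.03],
    [[0, 0, 0.0016], 0, 0.03],
    [[0, 0, 0.0016], 0, 0.03],
    [[0, 0, 0.0016], 0, 0.03]
  ]
}}

```text
clock: 22.6
tool_pos: [0.4356, 0.0167, 0.0273]
orientation: [-180.0, 0.0, -93.5]
force: [0.7, -1.0, 2.1]
opening: 0.0348
gripper_force: 30.0
```

Request:
{"method": "run_rows", "body": {
  "ticks": [
    [[0, 0, -0.05], 0, 0.03],
    [[0, 0, -0.1], 0, 0.03],
    [[0, 0, -0.15], 0, 0.03],
    [[0, 0, -0.19], 0, 0.03],
    [[0, 0, -0.19], 0, 0.03]
  ]
}}

```text
clock: 23.22
tool_pos: [0.4368, 0.0172, 0.2201]
orientation: [-179.7, 0.2, -93.5]
force: [0.1, 0.3, -3.2]
opening: 0.0345
gripper_force: 30.0
```

Run:
```python
from m import *
go(.5704,.154,.2175,-89.2)
```

```text
at [0.4368 0.0172 0.2201] rpy [-1.7969e+02  1.6000e-01 -9.3510e+01] -> d [-0.1447 -0.1249  0.0037] turn -4.31
```

Request:
{"method": "run_rows", "body": {
  "ticks": [
    [[-0.04, -0.035, 0], -1, 0.03],
    [[-0.08, -0.07, 0], -4.3, 0.03],
    [[-0.12, -0.104, 0], -4.3, 0.03],
    [[-0.1447, -0.125, 0], -4.3, 0.03],
    [[-0.1447, -0.125, 0.05], -4.3, 0.03],
    [[-0.1447, -0.125, 0.1], -4.3, 0.03],
    [[-0.1447, -0.125, 0.12], -4.3, 0.03],
    [[-0.1447, -0.125, 0.12], -4.3, 0.03]
  ]
}}

```text
clock: 24.22
tool_pos: [0.5672, 0.1523, 0.094]
orientation: [179.7, -0.2, -89.2]
force: [0.2, -0.9, -0.8]
opening: 0.0344
gripper_force: 30.0
```

Request:
{"method": "run_rows", "body": {
  "ticks": [
    [[0, 0, 0], 0, 0.03]
  ]
}}

```text
clock: 24.35
tool_pos: [0.5694, 0.1534, 0.0975]
orientation: [-180.0, -0.0, -89.2]
force: [0.2, -0.4, 0.2]
opening: 0.0346
gripper_force: 30.0
```

Run:
```python
from m import *
go(.5704,.154,.0673,-89.2)
s=snap('wrist'); save(s,'w7.png')
```

```text
at [0.5694 0.1534 0.0975] rpy [-1.7999e+02 -1.0000e-02 -8.9210e+01] -> d [-0.0005 -0.001   0.0302] turn -0.01
```

View pics/w7.png

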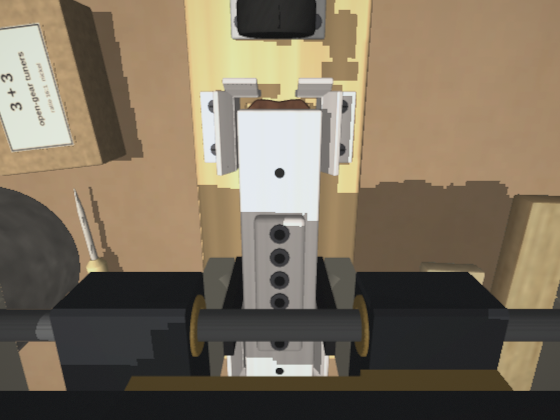

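The plate (end at (280,110)) hangs square and centred over the blank, which lies in the nest at (280,100). I lower it.

Request:
{"method": "run_rows", "body": {
  "ticks": [
    [[-0.0005, -0.001, 0.012], 0, 0.03],
    [[-0.0005, -0.001, 0.022], 0, 0.03],
    [[-0.0005, -0.001, 0.027], 0, 0.03],
    [[-0.0005, -0.001, 0.0285], 0, 0.03],
    [[-0.0005, -0.001, 0.0285], 0, 0.03],
    [[-0.0005, -0.001, 0.0285], 0, 0.03]
  ]
}}

```text
clock: 25.15
tool_pos: [0.5702, 0.1539, 0.069]
orientation: [-180.0, 0.0, -89.2]
force: [-0.5, 0.5, -1.0]
opening: 0.0349
gripper_force: 30.0
```

Run:
```python
from m import *
go(.5704,.154,.0673,-89.2)
```

```text
at [0.5702 0.1539 0.069 ] rpy [-1.7998e+02  1.0000e-02 -8.9220e+01] -> d [-0.0001 -0.0002  0.0017] turn -0.02
```

Request:
{"method": "run_rows", "body": {
  "ticks": [
    [[0, 0, 0.0015], 0, 0.03],
    [[0, 0, 0.0015], 0, 0.03],
    [[0, 0, 0.0015], 0, 0.06],
    [[0, 0, 0.0015], 0, 0.06],
    [[0, 0, 0.0015], 0, 0.06]
  ]
}}

```text
clock: 25.78
tool_pos: [0.5701, 0.1539, 0.0672]
orientation: [-180.0, 0.0, -89.2]
force: [-0.6, -0.1, 0.2]
opening: 0.0577
gripper_force: 0.0
```

Request:
{"method": "run_rows", "body": {
  "ticks": [
    [[0, 0, -0.05], 0, 0.06],
    [[0, 0, -0.1], 0, 0.06],
    [[0, 0, -0.15], 0, 0.06],
    [[0, 0, -0.15], 0, 0.03],
    [[0, 0, -0.15], 0, 0.01]
  ]
}}

```text
clock: 26.4
tool_pos: [0.5697, 0.1538, 0.2171]
orientation: [180.0, 0.0, -89.2]
force: [0.9, 0.1, -0.2]
opening: 0.0451
gripper_force: 0.0
```

Run:
```python
from m import *
for n in ['wrist','scene','top']:
    s=snap(n); C=cloud(s); P=seg(C,(.555,.585),(.07,.24),(.044,.056)); print(n,len(P),np.percentile(P[:,2],[5,50,95]),P.min(0),P.max(0))
    P=big(seg(C,(.55,.59),(.1,.2),(.0545,.065))); print('boss',len(P),rect(P),np.median(P[:,2]))
    P=seg(C,(.54,.6),(-.08,.06),(.115,.135)); print('handle@125',len(P),P.min(0),P.max(0)) if len(P) else 0
go(.57,-.10,.217,-89.2)
```

```text
wrist 4171 [0.04914295 0.0504325  0.05166012] [0.55500082 0.07015219 0.04532005] [0.58499944 0.23995607 0.05594584]
boss 1970 (array([0.5704, 0.1535]), array([22. , 67.5]), 0.52) 0.058551659674261874
handle@125 280 [0.56158928 0.02204124 0.12932554] [0.58102877 0.05554713 0.1349979 ]
scene 759 [0.04667326 0.0489887  0.05530624] [0.55503475 0.07018217 0.0446644 ] [0.58496822 0.23980295 0.05598644]
boss 309 (array([0.5693, 0.1548]), array([67.2, 24. ]), 89.0) 0.05714339011380536
handle@125 183 [ 0.56031114 -0.04043876  0.11504332] [0.58041484 0.05710843 0.13494559]
top 472 [0.04585272 0.04948849 0.05475398] [0.55510583 0.07019758 0.04408017] [0.584879   0.23894632 0.05599241]
boss 185 (array([0.5722, 0.1452]), array([49.5, 25.2]), 89.9) 0.057706791246512755
handle@125 119 [ 0.56170983 -0.03953409  0.115214  ] [0.57983224 0.05683681 0.13483852]
at [0.5695 0.1535 0.2159] rpy [ 1.7988e+02 -6.0000e-02 -8.9230e+01] -> d [ 0.2535  0.0029 -0.0009] turn -0.03
```

Request:
{"method": "run_rows", "body": {
  "ticks": [
    [[0.06, 0.001, -0.005], 0, 0],
    [[0.12, 0.002, -0.005], 0, 0],
    [[0.18, 0.003, -0.005], 0, 0],
    [[0.24, 0.003, -0.005], 0, 0],
    [[0.254, 0.003, -0.005], 0, 0],
    [[0.254, 0.003, 0.04], 0, 0],
    [[0.254, 0.003, 0.073], 0, 0],
    [[0.254, 0.003, 0.073], 0, 0]
  ]
}}

```text
clock: 27.55
tool_pos: [0.5685, -0.1, 0.1411]
orientation: [179.6, -0.0, -89.2]
force: [-0.1, -0.3, 0.6]
opening: 0.0001
gripper_force: 0.0
```

Request:
{"method": "run_rows", "body": {
  "ticks": [
    [[0, 0, 0], 0, 0]
  ]
}}

```text
clock: 27.68
tool_pos: [0.5713, -0.0999, 0.145]
orientation: [-180.0, -0.0, -89.2]
force: [0.5, -0.1, 0.6]
opening: 0.0003
gripper_force: 0.0
```

Run:
```python
from m import *
go(.57,.016-.0095,.143,-89.2)
```

```text
at [ 0.5713 -0.0999  0.145 ] rpy [-1.7997e+02 -3.0000e-02 -8.9170e+01] -> d [-0.1064 -0.0003  0.002 ] turn 0.03
```

Request:
{"method": "run_rows", "body": {
  "ticks": [
    [[-0.02, 0, 0.001], 0, 0],
    [[-0.035, 0, 0.001], 0, 0],
    [[-0.045, 0, 0.001], 0, 0],
    [[-0.055, 0, 0.001], 0, 0],
    [[-0.065, 0, 0.001], 0, 0],
    [[-0.075, 0, 0.001], 0, 0],
    [[-0.085, 0, 0.001], 0, 0],
    [[-0.09, 0, 0.001], 0, 0]
  ]
}}

```text
clock: 28.68
tool_pos: [0.57, -0.0094, 0.1442]
orientation: [-179.9, -0.0, -89.2]
force: [2.4, -4.2, 3.2]
opening: 0.0005
gripper_force: 2.3
```

Request:
{"method": "run_rows", "body": {
  "ticks": [
    [[-0.004, 0, 0], 0, 0],
    [[-0.008, 0, 0], 0, 0],
    [[-0.008, 0, 0], 0, 0]
  ]
}}

```text
clock: 29.05
tool_pos: [0.5694, -0.002, 0.1435]
orientation: [-180.0, -0.0, -89.2]
force: [2.9, -3.5, 2.7]
opening: 0.0004
gripper_force: 2.0
```

Run:
```python
from m import *
go(.57,.016-.0095,.143,-89.2)
```

```text
at [ 0.5694 -0.002   0.1435] rpy [-1.7996e+02 -1.0000e-02 -8.9200e+01] -> d [-0.0085 -0.0007  0.0005] turn 0.0
```

Force is about 4 N, so the handle is moving. I go on to the stop.

Request:
{"method": "run_rows", "body": {
  "ticks": [
    [[-0.003, 0, 0], 0, 0],
    [[-0.006, 0, 0], 0, 0],
    [[-0.008, 0, 0], 0, 0],
    [[-0.008, 0, 0], 0, 0]
  ]
}}

```text
clock: 29.55
tool_pos: [0.5692, 0.0044, 0.1433]
orientation: [180.0, -0.1, -89.2]
force: [4.2, -11.4, 3.0]
opening: 0.0004
gripper_force: 5.8
```

Request:
{"method": "run_rows", "body": {
  "ticks": [
    [[-0.0015, 0, 0], 0, 0],
    [[-0.003, 0, 0], 0, 0],
    [[-0.003, 0, 0], 0, 0]
  ]
}}

```text
clock: 29.92
tool_pos: [0.5691, 0.0051, 0.1434]
orientation: [179.9, -0.3, -89.2]
force: [6.7, -22.7, 1.0]
opening: 0.0006
gripper_force: 11.4
```

Request:
{"method": "run_rows", "body": {
  "ticks": [
    [[0.02, 0, 0], 0, 0],
    [[0.06, 0, 0], 0, 0],
    [[0.1, 0, -0.02], 0, 0],
    [[0.1, 0, -0.06], 0, 0],
    [[0.1, 0.05, -0.08], 0, 0],
    [[0.1, 0.1, -0.08], 0, 0],
    [[0.1, 0.1, -0.08], 0, 0]
  ]
}}

```text
clock: 30.8
tool_pos: [0.4667, -0.0924, 0.2231]
orientation: [180.0, 0.1, -89.2]
force: [0.5, -0.2, 1.2]
opening: 0.0004
gripper_force: 0.0
```

Run:
```python
from m import *
s=snap('scene'); C=cloud(s)
m=(C[...,0]>.54)&(C[...,0]<.6)&(C[...,1]>-.06)&(C[...,1]<.06)&(C[...,2]>.1)&(s['frame'].max(-1)<80); P=C[m]; P=P[np.argsort(P[:,2])]; print(P[::max(1,len(P)//10)].round(3))
P=big(seg(C,(.55,.59),(.12,.2),(.0545,.065))); print('boss',rect(P),np.median(P[:,2]))
cv2.imwrite('pics/end.png',cv2.resize(s['frame'][180:340,100:300,::-1],(750,600),interpolation=2))
```

```text
[[ 0.563  0.017  0.1  ]
 [ 0.565  0.028  0.108]
 [ 0.568  0.031  0.119]
 [ 0.564  0.03   0.131]
 [ 0.566  0.034  0.14 ]
 [ 0.564  0.028  0.151]
 [ 0.565  0.031  0.16 ]
 [ 0.571  0.027  0.163]
 [ 0.553 -0.052  0.299]
 [ 0.546 -0.059  0.305]
 [ 0.543 -0.051  0.307]]
boss (array([0.5689, 0.1555]), array([23.9, 67.1]), 1.24) 0.05699532153657373
```

View pics/end.png

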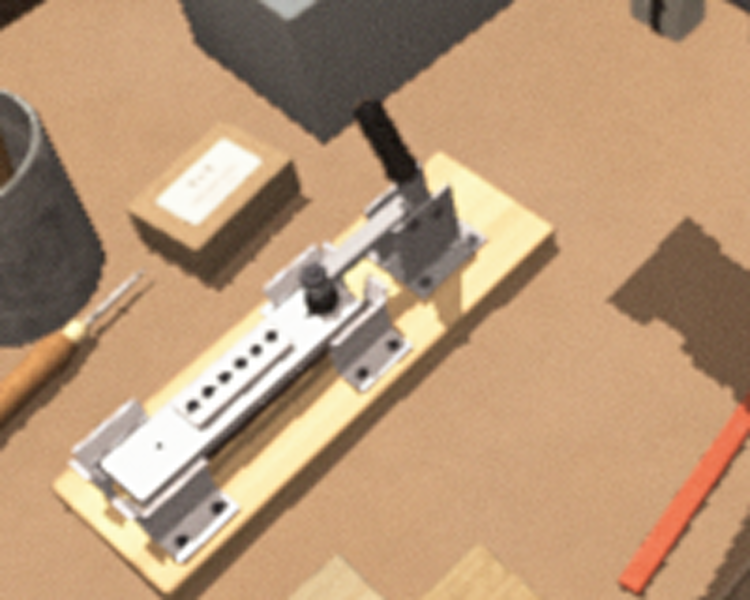

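The picture shows the handle over at (385,140), the clamp foot on the plate at (320,290) and the plate flat in the nest. The handle's measured end, y ≈ 0.03 and z ≈ 0.16, matches the closed position.

```bash
python3 -c "
from plant import job; print(job.close_job())"
```

```text
the job is handed in; nothing more can be done
None
```

The jig is loaded and the job handed in at about 31 s: board, blank and plate lie stacked in the nest, the clamp was pushed to its stop with its foot on the plate, and the spruce strips were left in the rack; the hand-in returned no verdict.

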